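# Sweep the fourth teaspoon into the caddy trough and shut the flap

## Robot

A 7-joint arm with a two-finger parallel gripper is mounted at the origin on the work surface. World frame = base frame: x ahead of the robot, y to its left, z up, the work surface at z = 0. Lengths are in m, angles in rad, forces in N, time in s.
With the tool pointing down it reaches from about 0.425 to 0.825 m from the base axis. Payload 3.6 kg.
Tool frame: the origin (TCP) lies at the very end of the fingers, on their centre line; the grasp point (between the pads) lies 19 mm behind it (bot.grasp_offset is the distance from the TCP to the grasp point, in m); z points along the fingers, y is the direction in which the jaws open and shut (so a half turn about z gives the same grasp; the last joint's range is limited). The gripper opens to 93 mm and grips with 3 to 60 N. Pads are 15 mm wide; open, the fingers measure 128 mm over their backs; the gripper's body (75 mm by 188 mm) begins 65 mm behind the grasp point.
Start: joints at [-1.208, 0.615, -0.013, 1.423, 0.008, 1.103, -0.04], TCP at [0.246, 0.601, 0.219] pointing down, gripper open.
Joint ranges: [-3.12, 3.12], [-0.3, 2.06], [-1.34, 1.32], [0.26, 2.42], [-1.36, 4.5], [0.01, 1.98], [-2.84, 2.84]. Speed limits (rad/s): [2.79, 2.79, 3.14, 3.14, 3.14, 3.14, 3.14].

## Interface

Orientations are given as a 3x3 rotation matrix whose columns are the frame's x, y, z axes.
In Python, from bench import state, optics, bot gives the robot as it stands. The module is installed in compiled form; this text tells all that it offers.
- The arm moves only by the tool carry_out, never from a script. Its argument "commands" is one flat list of numbers, 6 for each row, row after row: the shift along the world's x, y, z each as a share of 75 cm, from -1 to 1, then the turn, a rotation vector about the world's x, y, z each as a share of 0.5 rad, from -1 to 1. In form: [x, y, z, wx, wy, wz, x, y, z, wx, wy, wz, ...]. A call has 1 to 10 rows; each row shifts and turns the commanded pose from where the row before left it; what a row does not reach is not made up. A row lasts 1/10 s, in which the tool goes at most 50 mm and 8.59 degrees, less where a joint would pass 70% of its speed; a pose out of reach is approached as far as the arm can. A call with a number of a shift or a turn outside -1 to 1 is refused whole. A call with a gripper value outside its range is refused whole. "hand" is the opening, from -1 (shut) to 1 (fully open), so that 0 is half open, set as the call begins (left out, the last holds). The fingers move at their own pace and stop on an object; "squeeze" is the grip in N (left out, the last holds). Time passes only in rows, so rows that do not move let the fingers close. It gives the time, the measured TCP pose, the force and the opening at its end, in the units of the state.
- state(): the state, without advancing time (a new reading comes with each control period).
- optics.grab_frame(name): name is "scene" or "top" or "wrist"; returns the picture (420x560x3 uint8, red, green, blue); there is no depth.
- optics.calibration(name): a dict with "fx", "fy", "cx", "cy" (pixels), "camera_from_world" (4x4, takes a point from world to camera coordinates); the wrist camera has in their place "hand_eye" (4x4, takes a point from camera to tool coordinates, whose origin is the TCP and whose axes are the flange's). Camera axes: x right, y down, z forward; pixel columns grow to the right and rows downward; lengths in m; the calibration is good to about 2 mm. The wrist camera is an equidistant fisheye: a pixel r from the principal point sees the ray r / f radians off the axis. A picture is of the moment at which its call begins: read the wrist's pose just before it. calibration takes no time and is no camera call.
- bot.close_job(): hands the job in, once; it reports no verdict.
The state is a dict: "time": time; "joint_positions": joint angles; "joint_vel": joint speeds; "joint_torque": joint torques, N m; "position": TCP position; "tool_rot": TCP orientation; "force": force on the tool from outside, world axes, zero at the start; "torque": the same for the moment, N m; "width": opening from 0.0 (shut) to 1.0 (fully open).
Only numpy, scipy, OpenCV 4.12 (cv2) and the standard library are available. Lean on these libraries where they do the work, as an engineer would, in place of code of your own. Each camera call takes 0.05 s, during which the arm holds its last target.

## Task

Three teaspoons already lie in the trough of the grey drainer caddy. Sweep the fourth, which lies on the caddy's ledge, across the ledge and over its edge into the trough (slide it, do not pick it up), leaving the bottle cap beside it where it is on the ledge; then shut the caddy's hinged flap over the trough.

Things in the scene. Friction and masses are not known exactly. Their poses are not given: they have to be found in the camera images.
- caddy: Fixed grey plastic caddy, x -135..135, y -125..105, 55 mm high; origin in its underside, z up. Ledge: top at z 55, y -120..20 mm, with a lip 6 mm high, 5 wide on its -y side and ends, none towards the trough. Trough: y 20..100, x -129..129, floor at z 6, open at the top, three spoons in it. Flap hinge line: along x at y 102.5, z 57.5. Neighbours (bottle, cup, ramekin) are under 70 mm high.
- flap (a joint): Flap over the trough, grey, 260 mm along the caddy's x, 88 from hinge to free edge, 5 thick (hinge line half-way through). 0 = shut, level, its top at z 60 mm; grows as it opens: 1.57 rad upright, more leans outward (+y), stop at 2.0. Starts at 1.6 to 1.95. Stiff: stays where left; 1 to 2 N near the free edge moves it.
- spoon_mid (a point): Loose steel teaspoon on the ledge, roughly along the caddy's x: 132 mm long, bowl 25 wide and 9 high, handle 6 to 9 wide and 4 thick, 25 g. Point: half-way along it, 5 mm above what it lies on; x axis along the spoon to the bowl (bowl centre 46 mm that way), z up. Its centre of mass is about 20 mm from the point, towards the bowl.
- cap_mid (a point): Loose stainless bottle cap, a disc 44 mm across and 18 high, on the ledge beside one end of the spoon (either end). Point: its centre, half-way up. To be left alone.
Things that resemble listed ones, but are neither listed nor needed, are in the scene too. What is shaped like the part that bears spoon_mid but black, red or yellow is not meant.

How it is judged:
On the way, in this order (a step that is already met when the one before it is completed fails the run):
1. the fourth teaspoon lies in the trough, the flap still open (y of spoon_mid in the frame of caddy between 0.02 and 0.102 m and z of spoon_mid in the frame of caddy below 0.05 m and value of joint flap above 0.6 rad), for 0.2 s.
2. the flap is shut (value of joint flap below 0.17 rad), for 0.2 s.
At the end, for the whole second after the job is handed in: The fourth teaspoon's middle lies inside the trough, below its rim; the flap is shut to within 0.17 rad (10 degrees); the bottle cap is on the ledge within 20 mm of where it started (x of spoon_mid in the frame of caddy between -0.13 and 0.13 m and y of spoon_mid in the frame of caddy between 0.02 and 0.102 m and z of spoon_mid in the frame of caddy below 0.05 m and value of joint flap below 0.17 rad and distance of cap_mid from where it was at the start of the episode below 0.02 m); the robot touches nothing.
It fails at once if the teaspoon is picked up (its middle rises more than 30 mm above where it lay on the ledge) instead of being swept (z of spoon_mid in the frame of caddy above 0.09 m).
It fails at once if the bottle cap is moved by more than 20 mm (distance of cap_mid from where it was at the start of the episode above 0.02 m).
It also fails if it takes over 48 s, if anything falls off the work surface, if the arm or the gripper's body presses on something with over 40 N, if the wrist force passes 120 N, or if a joint passes its speed limit or range.

## Working session

There is one attempt and no reset: what is moved stays moved. The work goes in short steps, Python scripts to look and compute and a tool call to move; the robot and the scene stay as the last step left them, time stands still between calls to the robot, and variables do not carry over. Pictures are saved under pics/ and viewed, and the job is handed in when it is done.

Besides the shell and the picture viewer there is one more tool, called as name(argument=value, ...) on one line, values as JSON. carry_out: Moves the arm, as the interface text tells. Its arguments: {"type":"object","properties":{"commands":{"type":"array","items":{"type":"number","minimum":-1,"maximum":1}},"hand":{"type":"number"},"squeeze":{"type":"number"}},"required":["commands"]}

```bash
mkdir -p pics
python3 - <<'E'
from bench import state, optics, bot
import cv2,numpy as np
for n in ["scene","top"]:
    im=optics.grab_frame(n); cv2.imwrite(f"pics/{n}0.png",im[:,:,::-1])
np.set_printoptions(precision=4,suppress=True)
for n in ["scene","top","wrist"]: print(n,optics.calibration(n))
s=state();print({k:s[k] for k in ["time","position","tool_rot","width","force"]})
E
```

```text
scene {'fx': 457.87824904786197, 'fy': 457.87824904786197, 'cx': 276.81733672731616, 'cy': 209.3336800849622, 'camera_from_world': array([[-0.7891,  0.6142, -0.0091,  0.3612],
       [ 0.3915,  0.4914, -0.7779, -0.1402],
       [-0.4734, -0.6174, -0.6283,  1.3416],
       [ 0.    ,  0.    ,  0.    ,  1.    ]])}
top {'fx': 525.7340141110354, 'fy': 525.7340141110354, 'cx': 270.7642057961821, 'cy': 218.37895329483945, 'camera_from_world': array([[ 0.0027, -0.9996, -0.0271,  0.0361],
       [-0.9984, -0.0012, -0.0568,  0.4603],
       [ 0.0567,  0.0273, -0.998 ,  1.097 ],
       [ 0.    ,  0.    ,  0.    ,  1.    ]])}
wrist {'fx': 325.19226210127806, 'fy': 325.19226210127806, 'cx': 277.77510373297014, 'cy': 206.040904548697, 'hand_eye': array([[ 0.0006, -0.9543, -0.2989,  0.0839],
       [ 1.    ,  0.0006, -0.    ,  0.0007],
       [ 0.0002, -0.2989,  0.9543, -0.1649],
       [ 0.    ,  0.    ,  0.    ,  1.    ]])}
{'time': 0.1, 'position': array([0.2461, 0.6009, 0.2176]), 'tool_rot': array([[-0.9254,  0.3789, -0.0009],
       [ 0.3789,  0.9254, -0.0021],
       [-0.    , -0.0023, -1.    ]]), 'width': 0.9982951763767621, 'force': array([-0.7919, -0.3134,  0.1977])}
```

View pics/top0.png

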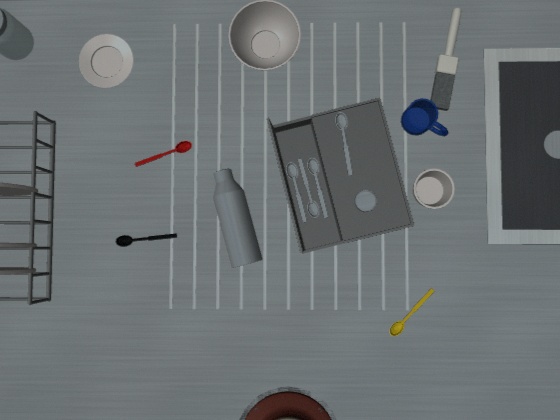

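View pics/scene0.png

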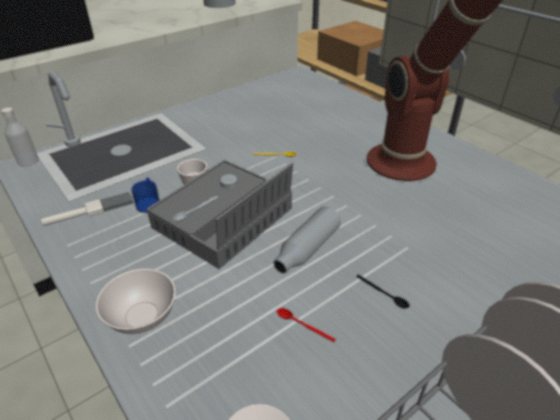

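The top view shows the caddy at about (270..413, 98..252) with its trough and open flap on the left. The spoon on the ledge runs from its bowl at (342,120) to its handle end at (350,175), and the cap is at (366,200). I'll zoom in.

Run:
```python
import cv2
im=cv2.imread("pics/top0.png")[85:265,255:430]
cv2.imwrite("pics/topz.png",cv2.resize(im,None,fx=3.3,fy=3.3,interpolation=cv2.INTER_CUBIC))
im=cv2.imread("pics/scene0.png")[150:270,140:310]
cv2.imwrite("pics/scz.png",cv2.resize(im,None,fx=4.5,fy=4.5,interpolation=cv2.INTER_CUBIC))
```

```text
(no output)
```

View pics/topz.png

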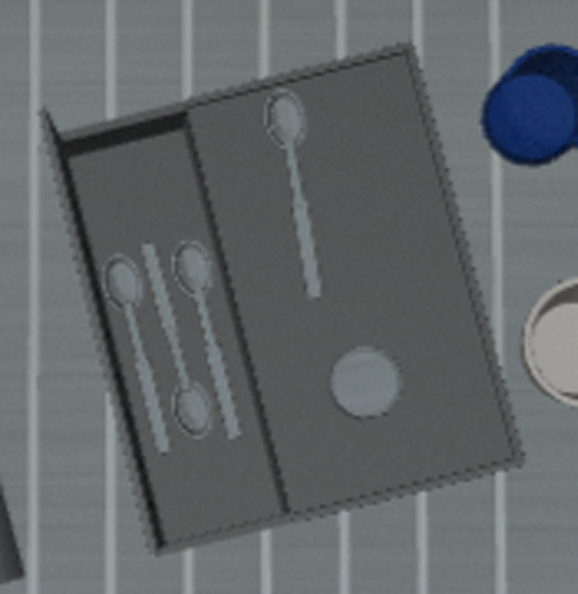

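View pics/scz.png

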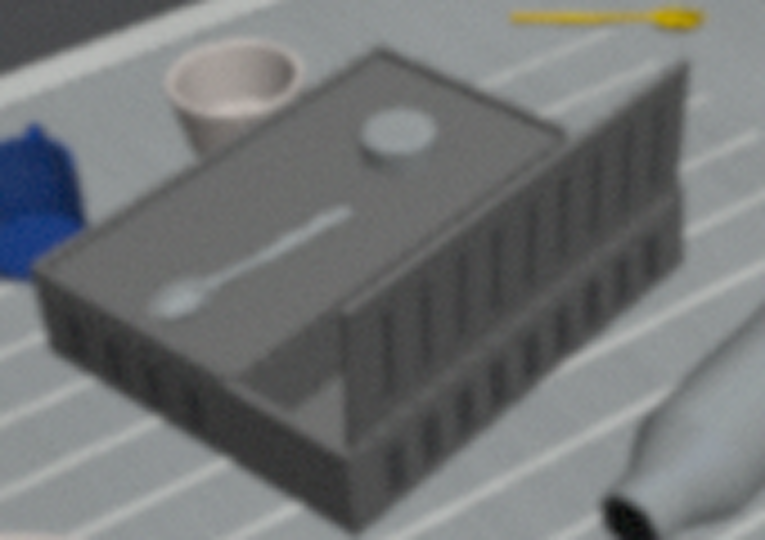

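```bash
cat > h.py <<'E'
import numpy as np
from bench import state, optics, bot
np.set_printoptions(precision=4,suppress=True)
C={n:optics.calibration(n) for n in ["scene","top"]}
def proj(n,p):
    c=C[n];M=c["camera_from_world"];q=np.atleast_2d(p)@M[:3,:3].T+M[:3,3]
    return np.c_[c["fx"]*q[:,0]/q[:,2]+c["cx"],c["fy"]*q[:,1]/q[:,2]+c["cy"]]
def ray(n,uv,z):
    c=C[n];M=c["camera_from_world"];R=M[:3,:3];o=-R.T@M[:3,3]
    d=R.T@np.array([(uv[0]-c["cx"])/c["fx"],(uv[1]-c["cy"])/c["fy"],1]);return o+d*(z-o[2])/d[2]
def cad(P,p): # caddy->world
    x,y,a=P[:3];c,s=np.cos(a),np.sin(a);p=np.atleast_2d(p)
    return np.c_[x+c*p[:,0]-s*p[:,1],y+s*p[:,0]+c*p[:,1],p[:,2]]
def inv(P,w):
    x,y,a=P[:3];c,s=np.cos(a),np.sin(a);d=np.array(w)-[x,y,0]
    return np.array([c*d[0]+s*d[1],-s*d[0]+c*d[1],d[2]])
E
cat > fit.py <<'E'
from h import *
from scipy.optimize import least_squares
t=lambda u,v:(255+u/3.3,85+v/3.3)
s=lambda u,v:(140+u/4.5,150+v/4.5)
obs=[("top",(.135,-.125,.061),t(410,44)),("top",(-.135,-.125,.061),t(523,463)),
("top",(-.129,.02,.055),t(287,513)),("top",(.129,.02,.055),t(188,125)),
("scene",(.135,-.125,.061),s(35,268)),("scene",(-.135,-.125,.061),s(383,47)),
("scene",(.135,-.125,0),s(55,350)),("scene",(.135,.105,0),s(358,530)),("scene",(-.135,.105,0),s(682,265))]
fl=[("top",.13,t(45,110)),("scene",.13,s(345,308)),("scene",-.13,s(687,65))]
def F(x,a,): return (x,.1025+.088*np.cos(a)*-1,.0575+.088*np.sin(a))
def res(P):
    r=[proj(n,cad(P,p))[0]-o for n,p,o in obs]
    r+=[proj(n,cad(P,F(x,P[3])))[0]-o for n,x,o in fl]
    return np.array(r).ravel()
r=least_squares(res,[.55,-.08,.2,1.7],loss="soft_l1");P=r.x;print(P);print(res(P).reshape(-1,2))
np.save("P.npy",P)
for nm,uv,z in [("bowl",t(285,120),.06),("bowltip",t(281,92),.06),("end",t(315,298),.058),("cap",t(366,382),.073)]:
    w=ray("top",uv,z);print(nm,w,inv(P,w))
for nm,uv,z in [("bowl",s(178,300),.06),("end",s(350,210),.058),("cap",s(399,132),.073)]:
    w=ray("scene",uv,z);print(nm,w,inv(P,w))
E
python3 fit.py
```

```text
[ 0.5419 -0.0965  0.2468  1.6293]
[[ 0.0035 -0.3282]
 [ 0.0061  1.1867]
 [ 0.1896  0.6884]
 [-1.2555 -3.8789]
 [-0.9271 -1.4863]
 [-0.247  -1.6728]
 [-0.7081 -0.3113]
 [ 0.2767  1.3311]
 [ 0.9    -0.6728]
 [-0.9352 -0.2047]
 [-0.4639 -0.423 ]
 [ 0.1921 -2.7541]]
bowl [ 0.6558 -0.1076  0.06  ] [ 0.1076 -0.0387  0.06  ]
bowltip [ 0.6733 -0.1053  0.06  ] [ 0.1252 -0.0406  0.06  ]
end [ 0.5454 -0.1257  0.058 ] [-0.0038 -0.0292  0.058 ]
cap [ 0.4923 -0.1542  0.073 ] [-0.0623 -0.0439  0.073 ]
bowl [ 0.6575 -0.1091  0.06  ] [ 0.109  -0.0405  0.06  ]
end [ 0.5461 -0.1211  0.058 ] [-0.002  -0.0249  0.058 ]
cap [ 0.4956 -0.1477  0.073 ] [-0.0575 -0.0383  0.073 ]
```

Run:
```python
from h import *
P=np.load("P.npy")
for q in [(.058,-.078,0),(.05,.03,0),(0,.15,0),(0,.05,0)]: print(q,cad(P,q))
print("ex",cad(P,(1,0,0))-cad(P,(0,0,0)))
```

```text
(0.058, -0.078, 0) [[ 0.6172 -0.1579  0.    ]]
(0.05, 0.03, 0) [[ 0.5831 -0.0551  0.    ]]
(0, 0.15, 0) [[0.5053 0.049  0.    ]]
(0, 0.05, 0) [[ 0.5297 -0.048   0.    ]]
ex [[0.9697 0.2443 0.    ]]
```

carry_out(commands=[0,0,0.06,0,0,0,0,0,0.06,0,0,0,0,0,0.06,0,0,0,0.02,-0.05,0,0,0,-0.2,0.02,-0.05,0,0,0,-0.2,0.02,-0.05,0,0,0,-0.2,0.02,-0.05,0,0,0,-0.2,0.02,-0.05,0,0,0,-0.2,0.02,-0.05,0,0,0,-0.2,0.02,-0.05,0,0,0,-0.2], hand=0.3)

```text
time: 1.1
position: [0.3515, 0.3371, 0.3533]
tool_rot: [[-0.46, 0.888, -0.001], [0.888, 0.46, -0.001], [-0.0, -0.001, -1.0]]
force: [1.3, 1.0, 0.5]
width: 0.649
```

carry_out(commands=[0.027,-0.05,0,0,0,-0.1,0.027,-0.05,0,0,0,-0.1,0.027,-0.05,0,0,0,-0.1,0.027,-0.05,0,0,0,-0.1,0.027,-0.05,0,0,0,-0.1,0.027,-0.05,0,0,0,-0.06,0.027,-0.05,0,0,0,0,0.027,-0.05,0,0,0,0,0.027,-0.05,0,0,0,0,0.027,-0.05,0,0,0,0])

```text
time: 2.1
position: [0.5542, -0.0374, 0.3532]
tool_rot: [[-0.201, 0.98, -0.001], [0.98, 0.201, 0.0], [0.001, -0.001, -1.0]]
force: [0.7, 0.1, -0.1]
width: 0.65
```

carry_out(commands=[0.03,-0.05,0,0,0,0,0.03,-0.04,0,0,0,0,0,0,0,0,0,0])

```text
time: 2.4
position: [0.5993, -0.1095, 0.3519]
tool_rot: [[-0.192, 0.981, -0.002], [0.981, 0.192, -0.004], [-0.004, -0.003, -1.0]]
force: [-1.3, 0.4, 0.0]
width: 0.652
```

Run:
```python
from h import *
P=np.load("P.npy")
import cv2
s=state();print(s["position"],s["tool_rot"],s["force"],s["width"],inv(P,s["position"]))
np.savez("w1.npz",p=s["position"],R=s["tool_rot"])
cv2.imwrite("pics/w1.png",optics.grab_frame("wrist")[:,:,::-1])
```

```text
[ 0.5993 -0.1095  0.3519] [[-0.1925  0.9813 -0.0023]
 [ 0.9813  0.1925 -0.0043]
 [-0.0038 -0.0031 -1.    ]] [-1.3475  0.4118  0.0143] 0.6520737216784368 [ 0.0524 -0.0267  0.3519]
```

View pics/w1.png

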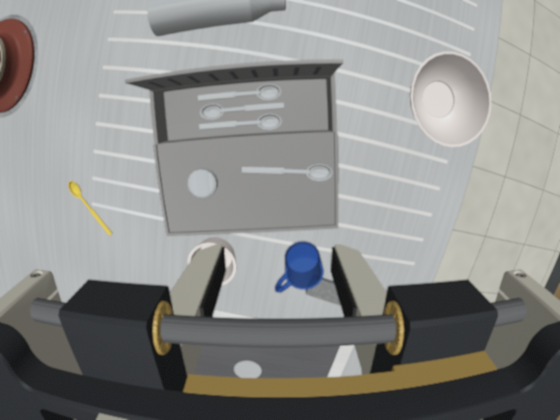

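```bash
cat >> h.py <<'E'
W=optics.calibration("wrist")
def wray(p,R,uv,z):
    d=np.array([uv[0]-W["cx"],uv[1]-W["cy"]])/W["fx"];th=np.hypot(*d)
    v=np.r_[d/th*np.sin(th),np.cos(th)] if th>0 else np.array([0,0,1.])
    H=W["hand_eye"];o=p+R@H[:3,3];v=R@H[:3,:3]@v;return o+v*(z-o[2])/v[2]
E
python3 - <<'E'
from h import *
P=np.load("P.npy");f=np.load("w1.npz")
for n,uv,z in [("bowl",(318,173),.06),("tip",(331,173),.06),("end",(242,169.5),.058),("cap",(202,183),.073),("lip-+",(337,226),.061),("lip--",(170,233),.061),("edge+",(329,131),.055),("edge-",(161,143),.055)]:
    w=wray(f["p"],f["R"],uv,z);print(n,w,inv(P,w))
E
```

```text
bowl [ 0.6574 -0.1082  0.06  ] [ 0.1091 -0.0396  0.06  ]
tip [ 0.676  -0.1044  0.06  ] [ 0.1281 -0.0404  0.06  ]
end [ 0.5492 -0.1248  0.058 ] [ 0.0001 -0.0292  0.058 ]
cap [ 0.4967 -0.1514  0.073 ] [-0.0573 -0.0422  0.073 ]
lip-+ [ 0.7045 -0.1818  0.061 ] [ 0.1368 -0.1224  0.061 ]
lip-- [ 0.4525 -0.2445  0.061 ] [-0.123  -0.1217  0.061 ]
edge+ [ 0.6604 -0.046   0.055 ] [0.1272 0.02   0.055 ]
edge- [ 0.4219 -0.1072  0.055 ] [-0.1191  0.0189  0.055 ]
```

carry_out(commands=[0.0135,-0.033,0,0,0,-0.045,0.0135,-0.0335,0,0,0,-0.045,0,0,-0.05,0,0,0,0,0,-0.05,0,0,0,0,0,-0.05,0,0,0,0,0,-0.05,0,0,0,0,0,-0.05,0,0,0,0,0,-0.05,0,0,0,0,0,-0.04,0,0,0,0,0,0,0,0,0])

```text
time: 3.45
position: [0.6156, -0.1496, 0.0942]
tool_rot: [[-0.159, 0.987, -0.01], [0.987, 0.159, 0.005], [0.006, -0.009, -1.0]]
force: [0.3, 1.0, -0.7]
width: 0.646
```

Run:
```python
from h import *
P=np.load("P.npy")
import cv2
s=state();print(s["position"],s["tool_rot"],s["force"],s["width"],inv(P,s["position"]))
cv2.imwrite("pics/w2.png",optics.grab_frame("wrist")[:,:,::-1])
```

```text
[ 0.6156 -0.1496  0.0942] [[-0.1587  0.9873 -0.0101]
 [ 0.9873  0.1588  0.0045]
 [ 0.0061 -0.0092 -0.9999]] [ 0.2526  1.0048 -0.6505] 0.6457398213485063 [ 0.0585 -0.0695  0.0942]
```

View pics/w2.png

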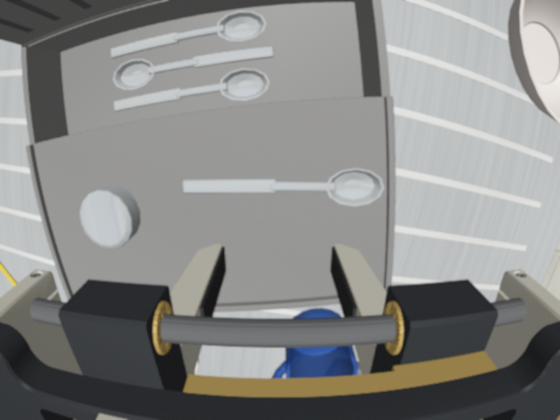

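carry_out(commands=[0.003,-0.011,0,0,0,0,0,0,-0.015,0,0,0,0,0,-0.015,0,0,0,0,0,-0.01,0,0,0,0,0,0,0,0,0,0,0,0,0,0,0])

```text
time: 4.1
position: [0.6213, -0.1615, 0.0684]
tool_rot: [[-0.156, 0.988, -0.0], [0.988, 0.156, 0.0], [0.0, -0.0, -1.0]]
force: [0.6, -1.2, -0.5]
width: 0.649
```

carry_out(commands=[0,0,-0.007,0,0,0,0,0,-0.006,0,0,0,0,0,0,0,0,0,0,0,0,0,0,0])

```text
time: 4.5
position: [0.6213, -0.1616, 0.0587]
tool_rot: [[-0.156, 0.988, -0.0], [0.988, 0.156, 0.0], [0.0, -0.0, -1.0]]
force: [-0.0, 0.5, -0.6]
width: 0.648
```

carry_out(commands=[0,0,-0.0025,0,0,0,0,0,0,0,0,0,-0.0027,0.008,0,0,0,0,-0.0027,0.008,0,0,0,0,-0.0027,0.008,0,0,0,0,-0.0027,0.008,0,0,0,0,-0.0027,0.008,0,0,0,0,-0.0027,0.008,0,0,0,0,-0.0027,0.008,0,0,0,0,0,0,0,0,0,0])

```text
time: 5.5
position: [0.607, -0.1181, 0.057]
tool_rot: [[-0.158, 0.987, -0.001], [0.987, 0.158, 0.001], [0.001, -0.0, -1.0]]
force: [-0.1, 0.1, 1.0]
width: 0.65
```

Run:
```python
from h import *
P=np.load("P.npy")
import cv2
s=state();print(s["position"],s["force"],s["width"],inv(P,s["position"]))
cv2.imwrite("pics/w3.png",optics.grab_frame("wrist")[:,:,::-1])
```

```text
[ 0.607  -0.1181  0.057 ] [-0.0777  0.094   1.0173] 0.6498912202541106 [ 0.0578 -0.0368  0.057 ]
```

View pics/w3.png

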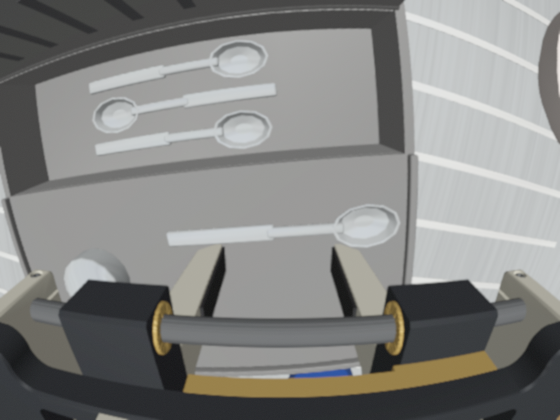

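carry_out(commands=[-0.004,0.008,0,0,0,0,-0.004,0.008,0,0,0,0,-0.004,0.008,0,0,0,0,-0.004,0.008,0,0,0,0,-0.004,0.008,0,0,0,0,-0.004,0.008,0,0,0,0,-0.0035,0.008,0,0,0,0,-0.003,0.008,0,0,0,0,0,0,0,0,0,0])

```text
time: 6.45
position: [0.5839, -0.0699, 0.0568]
tool_rot: [[-0.158, 0.987, -0.001], [0.987, 0.158, 0.001], [0.001, -0.001, -1.0]]
force: [0.2, -0.3, 0.2]
width: 0.648
```

Run:
```python
from h import *
P=np.load("P.npy")
import cv2
s=state();print(s["position"],s["force"],s["width"],inv(P,s["position"]))
cv2.imwrite("pics/w4.png",optics.grab_frame("wrist")[:,:,::-1])
```

```text
[ 0.5839 -0.0699  0.0568] [ 0.2304 -0.275   0.2374] 0.6479111191297537 [0.0472 0.0155 0.0568]
```

View pics/w4.png

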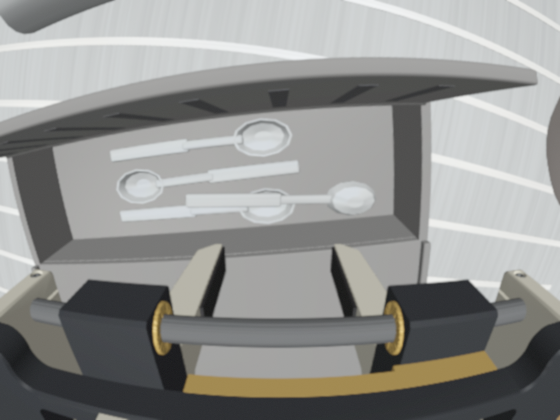

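The fourth spoon now lies in the trough, bowl at (350,197) and handle end at (190,200), partly across another spoon. Next I raise the gripper over the flap to its outer side.

carry_out(commands=[0,0,0.05,0,0,0,0,0,0.05,0,0,0,0,0,0.06,0,0,0,0,0,0.06,0,0,0,-0.022,0.036,0,0,0,0.045,-0.022,0.036,0,0,0,0.045,-0.022,0.036,0,0,0,0.045,-0.022,0.036,0,0,0,0.045,-0.022,0.036,0,0,0,0,0,0,0,0,0,0])

```text
time: 7.5
position: [0.4996, 0.0679, 0.2217]
tool_rot: [[-0.251, 0.968, -0.003], [0.968, 0.251, 0.003], [0.004, -0.002, -1.0]]
force: [0.2, -0.1, 0.4]
width: 0.653
```

Run:
```python
from h import *
P=np.load("P.npy")
import cv2
for n in ["scene","top"]:
    im=optics.grab_frame(n); im=im[70:330,120:420] if n=="scene" else im[60:280,210:450]
    cv2.imwrite(f"pics/{n}5.png",cv2.resize(im[:,:,::-1],None,fx=2.3,fy=2.3,interpolation=cv2.INTER_CUBIC))
s=state();print(s["position"],s["tool_rot"],s["force"],s["width"],inv(P,s["position"]))
```

```text
[0.5019 0.0633 0.2222] [[-0.2454  0.9694  0.0007]
 [ 0.9694  0.2454 -0.0003]
 [-0.0005  0.0006 -1.    ]] [ 0.5085 -0.3897 -0.3233] 0.6492976634090322 [0.0002 0.1647 0.2222]
```

View pics/scene5.png

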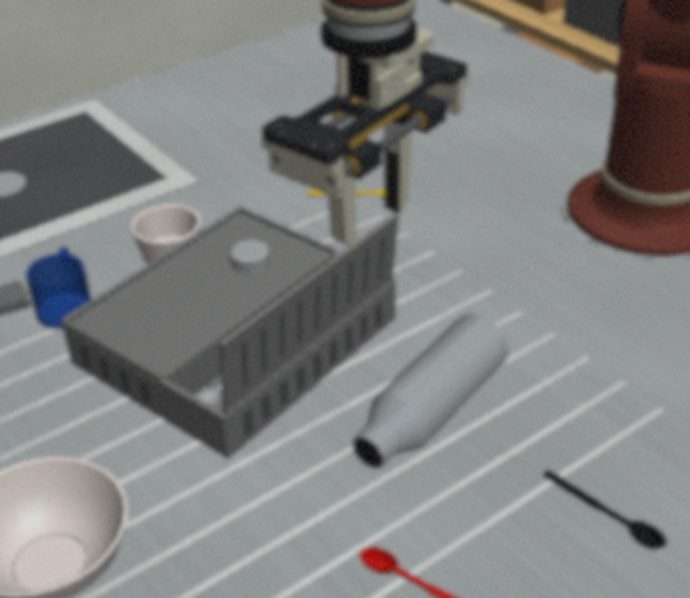

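View pics/top5.png

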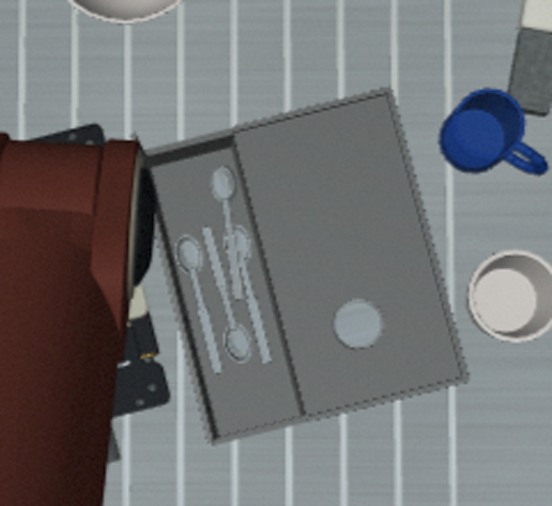

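carry_out(commands=[0,0,-0.042,0,0,0,0,0,-0.042,0,0,0,0,0,-0.042,0,0,0,0,0,0,0,0,0,0.005,-0.0194,0,0,0,0,0.005,-0.0194,0,0,0,0,0.004,-0.015,0,0,0,0,0,0,0,0,0,0,0,0,0,0,0,0])

```text
time: 8.5
position: [0.5127, 0.0228, 0.1281]
tool_rot: [[-0.244, 0.97, 0.001], [0.97, 0.244, 0.0], [0.0, 0.001, -1.0]]
force: [0.2, 0.1, 0.0]
width: 0.649
```

Run:
```python
from h import *
P=np.load("P.npy")
s=state();print(s["position"],s["force"],inv(P,s["position"]))
```

```text
[0.5127 0.0228 0.1281] [0.1978 0.1445 0.0375] [0.0008 0.1228 0.1281]
```

carry_out(commands=[0.0027,-0.0106,0,0,0,0,0.0023,-0.009,-0.0003,0,0,0,0.0023,-0.009,-0.0003,0,0,0,0.0022,-0.0088,-0.0021,0,0,0,0.0022,-0.0088,-0.0021,0,0,0,0.0021,-0.0082,-0.0039,0,0,0,0.0021,-0.0082,-0.0039,0,0,0,0.0018,-0.0073,-0.0055,0,0,0,0.0018,-0.0073,-0.0055,0,0,0,0,0,0,0,0,0])

```text
time: 9.5
position: [0.5266, -0.0362, 0.1091]
tool_rot: [[-0.243, 0.97, -0.001], [0.97, 0.243, -0.001], [-0.001, -0.001, -1.0]]
force: [1.0, 0.1, -0.3]
width: 0.649
```

Run:
```python
from h import *
import cv2
P=np.load("P.npy")
s=state();print(s["position"],s["force"],inv(P,s["position"]))
im=optics.grab_frame("scene")[70:330,120:420]
cv2.imwrite("pics/scene6.png",cv2.resize(im[:,:,::-1],None,fx=2.3,fy=2.3,interpolation=cv2.INTER_CUBIC))
```

```text
[ 0.5266 -0.0362  0.1091] [ 0.9823  0.0632 -0.3269] [-0.0001  0.0622  0.1091]
```

View pics/scene6.png

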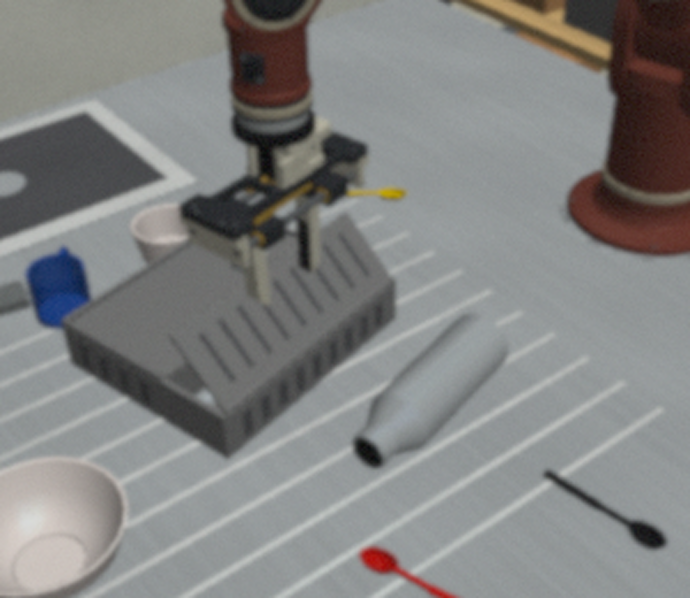

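carry_out(commands=[0.0015,-0.0061,-0.0069,0,0,0,0.0015,-0.0061,-0.0069,0,0,0,0.0012,-0.0046,-0.008,0,0,0,0.0012,-0.0046,-0.008,0,0,0,0.0008,-0.003,-0.0088,0,0,0,0.0008,-0.003,-0.0088,0,0,0,0.0003,-0.0012,-0.0083,0,0,0,0.0003,-0.0012,-0.0083,0,0,0,0,0,0,0,0,0,0,0,0,0,0,0])

```text
time: 10.55
position: [0.5324, -0.0574, 0.0616]
tool_rot: [[-0.244, 0.97, -0.001], [0.97, 0.244, -0.0], [0.0, -0.001, -1.0]]
force: [0.6, 0.2, -0.1]
width: 0.648
```

Run:
```python
from h import *
P=np.load("P.npy")
s=state();print(s["position"],s["force"],inv(P,s["position"]))
```

```text
[ 0.5324 -0.0574  0.0616] [ 0.5507  0.1678 -0.1442] [0.0003 0.0402 0.0616]
```

carry_out(commands=[0,0,0.01,0,0,0,0,0,0.04,0,0,0,0,0,0.06,0,0,0,0,0,0.06,0,0,0,-0.02,0.05,0.02,0,0,0,-0.02,0.05,0,0,0,0,-0.02,0.05,0,0,0,0,-0.02,0.05,0,0,0,0,0,0,0,0,0,0,0,0,0,0,0,0])

```text
time: 11.55
position: [0.4724, 0.0936, 0.205]
tool_rot: [[-0.247, 0.969, 0.001], [0.969, 0.247, 0.0], [0.0, 0.001, -1.0]]
force: [0.8, 0.1, 0.5]
width: 0.652
```

Run:
```python
from h import *
import cv2
P=np.load("P.npy")
s=state();print(s["time"],s["position"],s["force"])
for n in ["scene","top"]:
    im=optics.grab_frame(n); cv2.imwrite(f"pics/{n}7full.png",im[:,:,::-1]); im=im[140:280,130:310] if n=="scene" else im[85:265,255:430]
    cv2.imwrite(f"pics/{n}7.png",cv2.resize(im[:,:,::-1],None,fx=3.3,fy=3.3,interpolation=cv2.INTER_CUBIC))
```

```text
11.55 [0.4724 0.0936 0.205 ] [0.7858 0.0511 0.5113]
```

View pics/scene7.png

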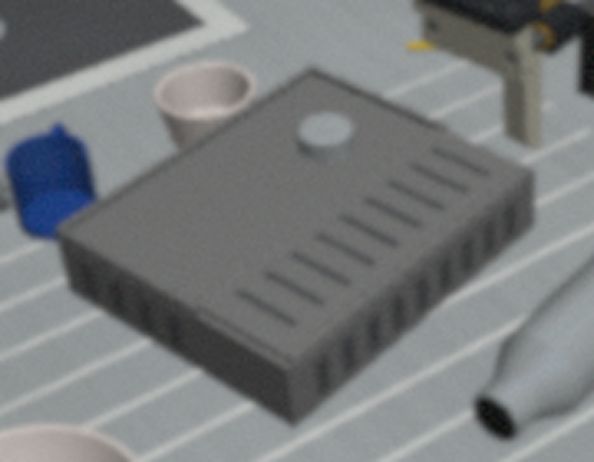

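View pics/top7.png

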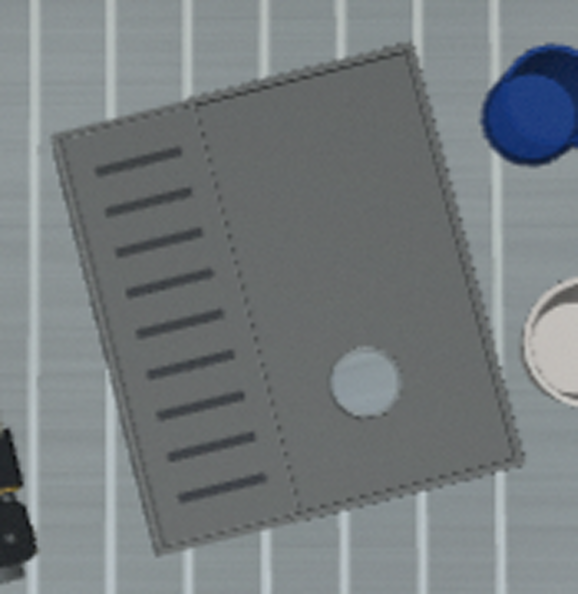

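The flap lies flat over the trough, the cap is still at (366,382) in the zoomed top view, and the gripper is clear of everything. I'm handing in.

```bash
python3 -c "
from bench import bot
print(bot.close_job())"
```

```text
the job is handed in; nothing more can be done
None
```

I swept the fourth teaspoon off the ledge into the trough with the half-open fingers, without lifting it. I then pushed the flap shut from its outer side and handed the job in at about 11.6 s.

- **Spoon:** after the sweep, both the wrist and top views showed it lying in the trough, bowl towards +x, partly across one of the other spoons. I did not measure its height; with the flap shut it can no longer be seen.
- **Flap:** the last scene and top views show it level over the trough. The fingers stopped at z = 61.6 mm, just above the shut top at 60 mm, and I did not measure the angle separately.
- **Cap:** it is at the same pixel in the top view as at the start, so it did not visibly move.
- **Robot:** at hand-in the gripper was at z = 0.205 m, clear of the caddy. The force readings I saw along the way were all under 2 N.

Measurements from the three cameras agreed to about 2–6 mm. The exceptions were two caddy corners, one in the top view and one in the wrist view, which were about 10 mm off along the caddy's x. I did not rely on either. No check failed.

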